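# Put the mill, jar and carton back on their own coasters

### The arm

A 6-joint arm with a two-finger parallel gripper is mounted at the origin on a cart in front of the work surface, level with it; the furniture and walls round the work are solid. World frame = base frame: x ahead of the robot, y to its left, z up, the work surface at z = 0. Lengths are in m, angles in rad, forces in N, time in s.
With the tool pointing down it reaches from about 0.375 to 0.975 m from the base axis. Payload 3.8 kg.
Tool frame: the origin (TCP) lies midway between the tips of the shut fingers; the grasp point (between the pads) lies 19 mm behind it; z points along the fingers, y is the line along which they close (so a half turn about z gives the same grasp; the last joint's range is limited). The gripper opens to 85 mm and grips with 20 to 120 N. Pads are 22 mm wide; open, the fingers measure 114 mm over their backs; the gripper's body (76 mm by 85 mm) begins 54 mm behind the grasp point. The pads swing forward as they close: fully open they stand 13 mm farther back than shut.
Start: joints at [-1.382, 0.264, 1.604, -0, 1.274, -0.037], TCP at [0.151, -0.658, 0.231] pointing down, gripper open.
Joint ranges: [-2.63, 2.63], [-0.94, 2.18], [0.31, 2.57], [-1.31, 4.45], [0, 2.66], [-2.55, 2.55]. Speed limits (rad/s): [2.57, 2.57, 3.14, 3.14, 3.14, 3.14].

### API

Orientations are given as a rotation vector (axis times angle).
In Python, from workcell import status, read_camera, workorder, masks_of gives the robot as it stands.
- The arm moves only by the tool drive_tool, never from a script. Its argument "rows" is a list of rows, each a list of 7 numbers: the turn, a rotation vector about the tool's x, y, z in degrees, then the shift along the tool's x, y, z in m, then the opening, from 0 (shut) to 1 (fully open). In form: [[ax, ay, az, tx, ty, tz, claw], ...]. A call has 1 to 8 rows; each row shifts and turns the commanded pose from where the row before left it, along the tool's axes as they then stand; what a row does not reach is not made up. A row lasts 1/12 s, in which the tool goes at most 41.7 mm and 7.16 degrees, less where a joint would pass 70% of its speed; a pose out of reach is approached as far as the arm can. A call is refused whole if a number of a shift passes 0.0417 or a number of a turn 7.16, either way. A call with a gripper value outside its range is refused whole. The fingers move at their own pace and stop on an object; "force" is the grip in N (left out, the last holds). Time passes only in rows, so rows that do not move let the fingers close. It gives the time, the measured TCP pose, the force, the opening and the grip force at its end, in the units of the state.
- status.read_state(): the state, without advancing time (a new reading comes with each control period).
- read_camera(name): name is "scene" or "side" or "wrist"; returns a dict with "color" (420x560x3 uint8, red, green, blue), "intrinsics" (3x3 intrinsics, pixels), "D" ([k1, k2, p1, p2, k3] as OpenCV has them; the pictures are not rectified), "world_from_camera" (4x4, takes a point from camera to world coordinates); the wrist camera has in their place "mount" (4x4, takes a point from camera to tool coordinates, whose origin is the TCP and whose axes are the flange's). Camera axes: x right, y up, looking along -z (the intrinsics and any distortion apply to the point x, -y, -z); pixel columns grow to the right and rows downward; lengths in m; the calibration is good to about 2 mm. A picture is of the moment at which its call begins: read the wrist's pose just before it. There is no depth.
- workorder.finish_job(): hands the job in; it is judged then, once.
Trained networks look in a picture, given as the dict that the camera call returned (one of the last four; its "shot" number tells which), for a name from the list of things; names that differ only in an ending like _2 or _b are one class to them, and where a whole thing is asked for, a point or a joint stands for the part that bears it (a point fixed in the world has none). Each returns a list of dicts, best first, with "score" (0 to 1); they miss things now and then, are a little off and sometimes report something else, mostly with a low value. They report only what shows in the picture. A call takes as long as a camera call. They do not tell look-alikes from the thing itself.
- masks_of(picture, name): "mask" (420x560 bool, what is visible of it) and "bbox" ([left, top, right, bottom] in pixels, round what is visible of it).
The state is a dict: "time": time; "q": joint angles; "joint_vel": joint speeds; "joint_torque": joint torques, N m; "tool_pos": TCP position; "tcp_rot": TCP orientation; "wrist_force": force on the tool from outside, world axes, zero at the start; "torque": the same for the moment, N m; "width": opening from 0.0 (shut) to 1.0 (fully open); "grip_force": force on a finger pad.
Only numpy, scipy, OpenCV 4.12 (cv2) and the standard library are available. Lean on these libraries where they do the work, as an engineer would, in place of code of your own. Each camera call takes 0.05 s, during which the arm holds its last target. There are 200 camera calls.

### The job

The pepper mill, the lidded jar and the carton have been put back on one another's coasters. Rearrange them so that each stands upright in the middle of its own: the mill on the round coaster, the jar on the square one, and the carton lengthwise along the oblong one; the empty hexagonal pot stand is free for parking something meanwhile. Do not tip any of the three over, and leave the spice jar and the tealight where they are.

Things in the scene. Friction and masses are not known exactly. Their poses are not given: they have to be found in the camera images.
- pepper_mill: Loose dark-brown turned wooden pepper mill, round, 58 mm across the foot, 160 mm high, about 0.18 kg. Origin: centre of its underside, z up. Narrows to about 47 mm at 110 mm up, under a round head 50 mm wide (116 to 145 mm up) that does not turn, and a small knob. Grip it 100 to 125 mm above the underside, from any side. At the start it stands about in the middle of the oblong coaster.
- lidded_jar: Loose squat glass jar with a red screw lid, round, 62 mm across, 86 mm high, about 0.36 kg, stands upright. Origin: centre of its underside, z up; yaw has no meaning. Can be gripped across the body 45 to 65 mm above the underside from any side. At the start it stands about in the middle of the round coaster.
- carton: Loose light-grey upright carton, closed, rigid, 46 mm thick (its x), 100 mm long (its y), 146 mm high (its z), about 0.12 kg. Origin: centre of its underside. Grip it across the 46 mm (fingers closing along its x), about 120 mm above the underside. At the start it stands about in the middle of the square coaster, turned up to 0.5 rad to it.
- round_coaster: Fixed round cork coaster, 92 mm across, 8 mm thick; the mill's own place. Origin: centre of its underside, on the worktop (z = 0); its flat top is 8 mm higher. Round about: pans hang as low as 0.18 m above the worktop beyond x = 0.63 m, and fixed jars and cartons up to 0.20 m high stand left of the coasters, beyond y = -0.11 m.
- square_coaster: Fixed square cork coaster, 88 by 88 mm, 8 mm thick; the jar's own place. Origin: centre of its underside on the worktop; axes along its sides.
- oblong_coaster: Fixed oblong cork coaster, 72 mm (its x) by 126 mm (its y, the long way), 8 mm thick; the carton's own place, the carton's y along the coaster's y, either way round. Origin: centre of its underside on the worktop.
- pot_stand: Fixed flat hexagonal pot stand of light wood, 110 mm over the corners, 8 mm thick, empty at the start: a place to park one thing. Origin: centre of its underside on the worktop. The three coasters and this stand occupy the four corners of an oblong of about 130 (x) by 148 mm (y), in any arrangement.
- spice_jar: Loose bystander: slim spice jar with a black lid, 41 mm across, 105 mm high, to the right of the coasters beside two oranges. Origin: centre of its underside. Leave it where it is.
- tealight: Loose bystander: small tealight candle in a metal cup, 38 mm across, 15 mm high, lying between the four places. Origin: centre of its underside. Leave it where it is.
Things that resemble listed ones, but are neither listed nor needed, are in the scene too. There is more than one size of the carton; the one meant has the size given above.

How it is judged:
At the end, for the whole second after the job is handed in: Mill on the round, jar on the square and carton on the oblong coaster: each centre within 15 mm of its coaster's centre, standing on the coaster's top, upright within 0.1 rad, released and at rest; the carton's long side within 0.25 rad of the coaster's long side (horizontal distance between pepper_mill and round_coaster below 0.015 m and z of pepper_mill in the frame of round_coaster between 0.004 and 0.013 m and angle between each of pepper_mill, lidded_jar, carton's own z axis and vertical below 0.1 rad and linear speed of each of pepper_mill, lidded_jar, carton below 0.02 m/s and contact force between each of pepper_mill, lidded_jar, carton and the fingers below 0.05 N and horizontal distance between lidded_jar and square_coaster below 0.015 m and z of lidded_jar in the frame of square_coaster between 0.004 and 0.013 m and horizontal distance between carton and oblong_coaster below 0.015 m and z of carton in the frame of oblong_coaster between 0.004 and 0.013 m and angle between the y axis of carton and the y axis of oblong_coaster, either way round below 0.25 rad); the robot touches nothing.
It fails at once if the mill, the jar or the carton is tipped over (angle between any of pepper_mill, lidded_jar, carton's own z axis and vertical above 0.6 rad).
It fails at once if the spice jar or the tealight is shifted by more than 20 mm (distance of any of spice_jar, tealight from where it was at the start of the episode above 0.02 m).
It also fails if it takes over 120 s, if anything falls off the work surface, if the arm or the gripper's body presses on something with over 40 N, if the wrist force passes 120 N, or if a joint passes its speed limit or range.

## Working session

There is one attempt and no reset: what is moved stays moved. The work goes in short steps, Python scripts to look and compute and a tool call to move; the robot and the scene stay as the last step left them, time stands still between calls to the robot, and variables do not carry over. Pictures are saved under pics/ and viewed, at most 14 in all, crops included, and the job is handed in when it is done.

Besides the shell and the picture viewer there is one more tool, called after ">>>" in YAML: its name, and indented under it one key for each argument. drive_tool: Moves the arm, as the interface text tells. Its arguments: {"type":"object","properties":{"rows":{"type":"array"},"force":{"type":"number"}},"required":["rows"]}

```bash
mkdir -p pics; ls
cat > h.py <<'E'
import numpy as np, cv2
from workcell import status, read_camera, workorder, masks_of
from scipy.spatial.transform import Rotation as R
def save(p,n): cv2.imwrite('pics/'+n,p['color'][:,:,::-1])
def toolT():
    s=status.read_state(); T=np.eye(4); T[:3,:3]=R.from_rotvec(s['tcp_rot']).as_matrix(); T[:3,3]=s['tool_pos']; return T
def wfc(p,T=None): return p['world_from_camera'] if 'world_from_camera' in p else T@p['mount']
def ray(p,uv,T=None):
    M=wfc(p,T); uv=np.array(uv,float).reshape(-1,1,2)
    n=cv2.undistortPoints(uv,np.array(p['intrinsics']),np.array(p['D'])).reshape(-1,2)
    d=np.c_[n[:,0],-n[:,1],-np.ones(len(n))]@M[:3,:3].T
    return M[:3,3],d
def atz(p,uv,z,T=None):
    o,d=ray(p,uv,T); return o+d*((z-o[2])/d[:,2])[:,None]
def proj(p,X,T=None):
    M=np.linalg.inv(wfc(p,T)); X=np.array(X,float).reshape(-1,3)@M[:3,:3].T+M[:3,3]
    X=X*[1,-1,-1]
    return cv2.projectPoints(X,np.zeros(3),np.zeros(3),np.array(p['intrinsics']),np.array(p['D']))[0].reshape(-1,2)
E
python3 - <<'E'
from h import *
s=status.read_state(); print(s)
names="pepper_mill lidded_jar carton round_coaster square_coaster oblong_coaster pot_stand spice_jar tealight".split()
for c in ("scene","side"):
    p=read_camera(c); save(p,c+'0.png'); print(c,np.round(p['world_from_camera'],3).tolist())
    for n in names:
        for m in masks_of(p,n): 
            v,u=np.nonzero(m['mask']); print(n,round(m['score'],2),m['bbox'],len(u), np.round(atz(p,[[u.mean(),v.mean()]],0.008)[0],3))
E
```

```text
pics
{'time': 0.0, 'q': array([-1.38189316e+00,  2.64726097e-01,  1.60538624e+00, -3.82119208e-05,
        1.27370354e+00, -3.69052592e-02]), 'joint_vel': array([ 0.00025555, -0.00079951,  0.00219456, -0.00048266,  0.00166764,
        0.00052064]), 'joint_torque': array([ 2.46524023e-04, -5.15122640e+01, -3.67312682e+01, -1.83035431e-04,
        1.31714973e-02, -2.82596773e-07]), 'tool_pos': array([ 0.15097229, -0.65714242,  0.22997365]), 'tcp_rot': array([-3.11938847e+00, -3.53714015e-01,  3.22131845e-04]), 'wrist_force': array([-1.62581466,  0.39917748,  0.37342322]), 'torque': array([-0.07075054,  0.01426353,  0.05139295]), 'grip_force': 0.0, 'width': 1.0033515533174568}
scene [[0.53, 0.475, -0.702, -0.148], [-0.848, 0.32, -0.423, -0.808], [0.024, 0.82, 0.572, 0.545], [0.0, 0.0, 0.0, 1.0]]
pepper_mill 0.58 [152.9, 133.5, 185.9, 208.9] 1761 [ 0.482 -0.117  0.008]
lidded_jar 0.61 [196.7, 139.3, 225.7, 180.0] 992 [ 0.593 -0.152  0.008]
carton 0.65 [390.0, 198.5, 439.0, 269.3] 2340 [ 0.59  -0.672  0.008]
carton 0.57 [242.8, 131.2, 272.6, 198.4] 1044 [ 0.671 -0.241  0.008]
round_coaste
[... 790 characters left out ...]
126.3, 277.8, 165.1] 649 [ 0.561 -0.114  0.008]
carton 0.79 [273.9, 120.6, 326.6, 199.9] 2986 [ 0.602 -0.22   0.008]
carton 0.73 [351.1, 232.0, 408.4, 301.7] 3355 [ 0.559 -0.64   0.008]
round_coaster 0.7 [268.3, 187.6, 305.8, 208.4] 323 [ 0.498 -0.376  0.008]
round_coaster 0.57 [255.8, 155.3, 276.9, 177.9] 176 [ 0.506 -0.229  0.008]
square_coaster 0.61 [268.4, 186.6, 306.9, 210.3] 388 [ 0.497 -0.374  0.008]
oblong_coaster 0.88 [200.3, 162.4, 231.7, 185.2] 369 [ 0.38  -0.235  0.008]
pot_stand 0.65 [214.1, 187.9, 260.8, 217.5] 1009 [ 0.393 -0.356  0.008]
spice_jar 0.89 [301.1, 178.6, 330.8, 231.7] 1067 [ 0.55  -0.424  0.008]
tealight 0.53 [249.1, 177.5, 267.5, 189.0] 199 [ 0.463 -0.283  0.008]
```

View pics/scene0.png

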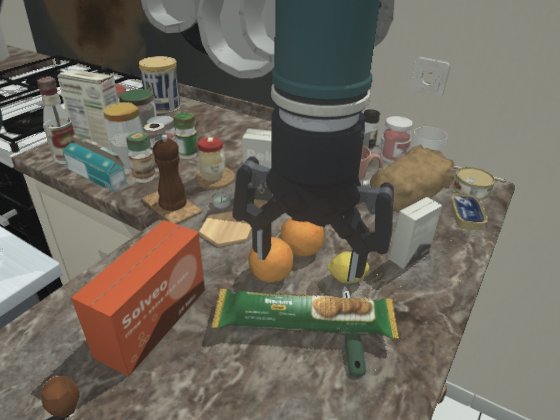

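View pics/side0.png

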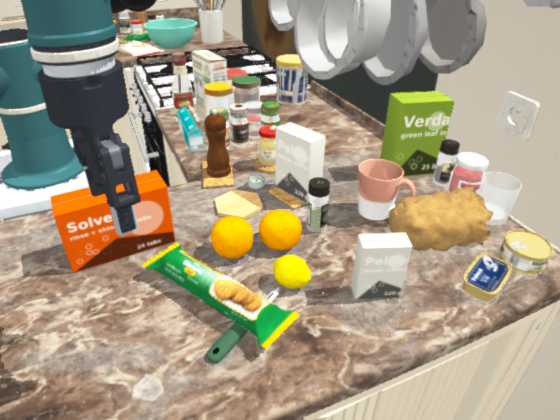

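The mill stands at scene (170,175) and the red-lidded jar at (211,158), next to each other. There are two grey cartons: one at scene (257,150) / side (300,160), on the square cork, and one at scene (413,232) / side (380,266), free on the worktop. The description (on the square coaster) fits the first. I'll confirm that from the wrist view.

Run:
```python
from h import *
p=read_camera('wrist'); print(np.round(p['mount'],3).tolist(), p['intrinsics']); T=toolT(); print(np.round(T,3).tolist())
d=np.array([0.42,-0.36,0.44])-T[:3,3]; print(T[:3,:3].T@d)
```

```text
[[0.001, 0.954, 0.301, 0.077], [1.0, -0.0, -0.001, -0.0], [-0.0, 0.301, -0.954, -0.142], [0.0, 0.0, 0.0, 1.0]] [[372.6016939    0.         280.20968519]
 [  0.         372.6016939  215.68967734]
 [  0.           0.           1.        ]]
[[0.975, 0.224, 0.0, 0.151], [0.224, -0.975, 0.0, -0.658], [0.0, -0.0, -1.0, 0.231], [0.0, 0.0, 0.0, 1.0]]
[ 0.32874426 -0.23008554 -0.2087023 ]
```

>>> drive_tool:
  rows:
    - [0,0,0,0,0,-0.04,1]
    - [0,0,0,0,0,-0.04,1]
    - [0,0,0,0,0,-0.04,1]
    - [0,0,0,0,0,-0.04,1]
    - [0,0,0,0,0,-0.03,1]
    - [0,0,0,0.033,-0.024,0,1]
    - [0,0,0,0.033,-0.024,0,1]
    - [0,0,0,0.033,-0.024,0,1]

```text
time: 1.72
tool_pos: [0.2318, -0.5652, 0.4223]
tcp_rot: [3.12, 0.35, 0.001]
wrist_force: [1.0, -1.1, -0.4]
width: 1.0
grip_force: 0.0
```

>>> drive_tool:
  rows:
    - [0,0,0,0.033,-0.024,0,1]
    - [0,0,0,0.033,-0.024,0,1]
    - [0,0,0,0.033,-0.024,0,1]
    - [0,0,0,0.033,-0.024,0,1]
    - [0,0,0,0.033,-0.024,0,1]
    - [0,0,0,0.033,-0.024,0,1]
    - [0,0,0,0.033,-0.024,0,1]
    - [0,0,0,0.033,-0.024,0,1]

```text
time: 2.38
tool_pos: [0.4467, -0.3175, 0.4216]
tcp_rot: [3.121, 0.354, 0.001]
wrist_force: [0.5, -0.8, 0.4]
width: 1.002
grip_force: 0.0
```

Run:
```python
from h import *
T=toolT(); p=read_camera('wrist'); save(p,'w1.png'); print(np.round(T,3).tolist(),status.read_state()['q'])
for n,z in zip("pepper_mill lidded_jar carton round_coaster square_coaster oblong_coaster pot_stand spice_jar tealight".split(),[.16,.094,.154,.008,.008,.008,.008,.105,.015]):
    for m in masks_of(p,n): 
        v,u=np.nonzero(m['mask']); print(n,round(m['score'],2),m['bbox'],len(u), np.round(atz(p,[[u.mean(),v.mean()]],z,T)[0],3))
```

```text
[[0.975, 0.224, 0.001, 0.447], [0.224, -0.975, -0.001, -0.318], [0.001, 0.001, -1.0, 0.422], [0.0, 0.0, 0.0, 1.0]] [-0.65424852 -0.03638782  1.59449821  0.00714414  1.58271706  0.68521052]
pepper_mill 0.74 [159.2, 148.2, 224.0, 211.6] 2378 [ 0.415 -0.223  0.16 ]
lidded_jar 0.65 [178.9, 47.0, 239.0, 101.0] 2222 [ 0.531 -0.209  0.094]
carton 0.72 [287.7, 74.1, 387.0, 129.2] 4172 [ 0.532 -0.359  0.154]
carton 0.55 [503.9, 133.6, 559.2, 205.0] 2682 [ 0.516 -0.598  0.154]
round_coaster 0.74 [201.8, 41.1, 250.8, 110.8] 1424 [ 0.538 -0.227  0.008]
square_coaster 0.58 [289.8, 73.9, 353.4, 137.7] 1181 [ 0.529 -0.359  0.008]
oblong_coaster 0.87 [152.0, 135.6, 245.3, 204.8] 2238 [ 0.399 -0.207  0.008]
pot_stand 0.77 [265.9, 155.3, 330.7, 223.5] 3300 [ 0.398 -0.352  0.008]
spice_jar 0.98 [384.0, 120.8, 442.6, 156.2] 1525 [ 0.514 -0.471  0.105]
spice_jar 0.52 [150.6, 133.6, 244.5, 206.0] 2403 [ 0.42  -0.222  0.105]
tealight 0.66 [245.3, 127.6, 276.8, 154.3] 545 [ 0.463 -0.286  0.015]
```

View pics/w1.png

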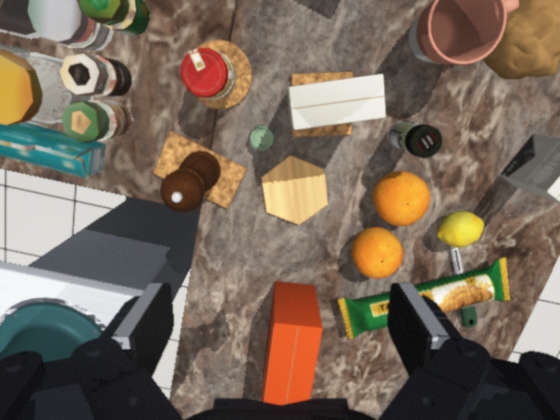

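The carton at (337,102) is on the square cork, next to the jar at (207,73); the look-alike is at (535,170). The mill is at (190,182), the empty pot stand at (295,190), the tealight at (261,138) and the spice jar at (424,140). I'll fit models to the masks and confirm them in an enlarged crop.

```bash
cat > fit.py <<'E'
from h import *
from scipy.optimize import minimize
S=3
def circ(r,z): a=np.linspace(0,2*np.pi,40,endpoint=False); return np.c_[r*np.cos(a),r*np.sin(a),0*a+z]
def rect(a,b,z): return np.array([[-a,-b,z],[a,-b,z],[a,b,z],[-a,b,z]])/[2,2,1]
def parts(name,z0=0.008):
    P={'pepper_mill':[[circ(.029,0),circ(.0235,.11)],[circ(.0235,.105),circ(.025,.12)],[circ(.025,.116),circ(.025,.140)]],
     'lidded_jar':[[circ(.031,0),circ(.031,.086)]],'carton':[[rect(.046,.1,0),rect(.046,.1,.146)]],
     'spice_jar':[[circ(.0205,0),circ(.0205,.105)]],'tealight':[[circ(.019,0),circ(.019,.015)]]}
    if name in P: return [[c+[0,0,0 if name in('spice_jar','tealight') else z0] for c in q] for q in P[name]]
    return [[{'round_coaster':circ(.046,.008),'square_coaster':rect(.088,.088,.008),'oblong_coaster':rect(.072,.126,.008),
      'pot_stand':circ(.055,.008)[np.round(np.arange(6)*40/6).astype(int)]}[name]]]
def hulls(p,T,name,q,z0=.008):
    c,s=np.cos(q[2]),np.sin(q[2]); Rz=np.array([[c,-s,0],[s,c,0],[0,0,1]])
    return [cv2.convexHull((proj(p,np.vstack(g)@Rz.T+[q[0],q[1],0],T)*S).astype(np.float32)) for g in parts(name,z0)]
def render(p,T,name,q,z0=.008):
    im=np.zeros((420*S,560*S),np.uint8)
    for h in hulls(p,T,name,q,z0): cv2.fillConvexPoly(im,np.round(h).astype(np.int32),1)
    return im>0
def fit(p,T,name,mask,q0,occ=None,z0=.008,yaws=(0,)):
    up=lambda m: cv2.resize(m.astype(np.float32),None,fx=S,fy=S,interpolation=cv2.INTER_LINEAR)>.5
    M=up(mask); ok=~cv2.dilate(up(occ).astype(np.uint8),np.ones((7,7))).astype(bool) if occ is not None else np.ones_like(M)
    f=lambda q: np.sum((render(p,T,name,[q[0],q[1],q[2]*5],z0)^M)&ok)/max(1,np.sum(M&ok))
    best=None
    for y in yaws:
        x0=np.array([q0[0],q0[1],y/5]); sim=np.vstack([x0]+[x0+np.eye(3)[i]*.015 for i in range(3)])
        r=minimize(f,x0,method='Nelder-Mead',options=dict(initial_simplex=sim,xatol=2e-4,fatol=1e-4))
        if best is None or r.fun<best.fun: best=r
    return np.array([best.x[0],best.x[1],best.x[2]*5]),best.fun
E
python3 - <<'E'
from fit import *
T=toolT(); p=read_camera('wrist'); 
K={'pepper_mill':(.4,-.21),'lidded_jar':(.53,-.21),'carton':(.53,-.36),'pot_stand':(.398,-.352),'tealight':(.463,-.286),'spice_jar':(.514,-.471),'round_coaster':(.53,-.21),'square_coaster':(.53,-.355),'oblong_coaster':(.399,-.207)}
M={n:masks_of(p,n) for n in K}; mk={n:M[n][0]['mask'] for n in K if M[n]}
occ=mk['pepper_mill']|mk['lidded_jar']|mk['carton']
im=cv2.resize(p['color'][:,:,::-1],None,fx=S,fy=S,interpolation=cv2.INTER_CUBIC)
for n in K:
    o=occ if 'coaster' in n else None
    q,e=fit(p,T,n,mk[n]&~(occ if o is not None else False),K[n],o,yaws=(0,.3,-.3) if n in('carton','square_coaster','oblong_coaster','pot_stand') else (0,))
    print(n,np.round(q,4),round(e,3))
    for h in hulls(p,T,n,q): cv2.polylines(im,[np.round(h).astype(np.int32)],True,(0,255,0) if o is None else (255,0,255),1)
cv2.imwrite('pics/fit1.png',im[30*S:220*S,140*S:400*S])
E
```

```text
pepper_mill [ 0.3974 -0.211   0.0594] 0.093
lidded_jar [ 0.5302 -0.2068 -0.0045] 0.111
carton [ 0.5316 -0.3599  0.3669] 0.06
pot_stand [ 0.396  -0.3524 -0.6749] 0.039
tealight [ 0.4621 -0.2866  0.0517] 0.03
spice_jar [ 0.5131 -0.4847  0.0848] 0.077
round_coaster [ 0.5333 -0.2093 -0.0067] 0.033
square_coaster [ 0.5269 -0.3609  0.2613] 0.093
oblong_coaster [ 0.3936 -0.2049 -0.2381] 0.043<stdin>:9: DeprecationWarning: Bitwise inversion '~' on bool is deprecated and will be removed in Python 3.16. This returns the bitwise inversion of the underlying int object and is usually not what you expect from negating a bool. Use the 'not' operator for boolean negation or ~int(x) if you really want the bitwise inversion of the underlying int.
```

View pics/fit1.png

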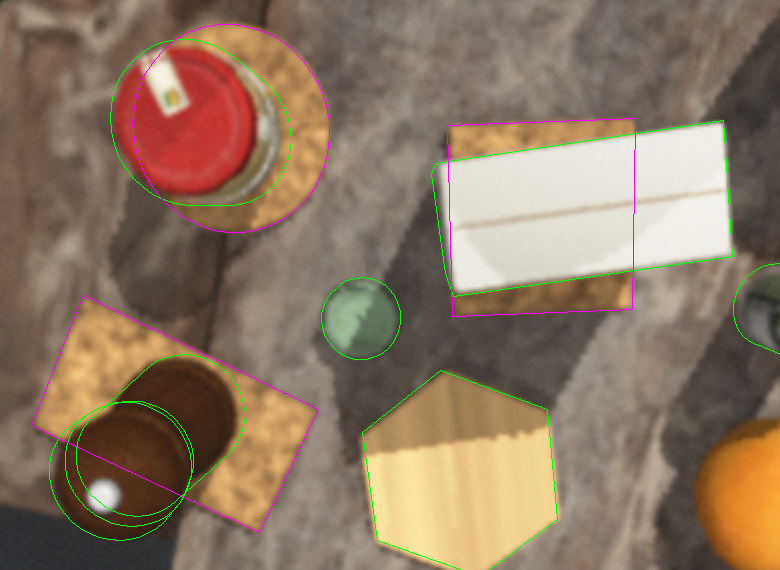

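Fits overlay the image well: the carton on the square cork is the elongated, tall-topped one, with yaw 0.37. Plan: park the jar on the pot stand, then mill to round, carton to oblong, jar to square. First I turn the tool by -60° and move over the jar.

>>> drive_tool:
  rows:
    - [0,0,6.5,0,0,0,1]
    - [0,0,7,0,0,0,1]
    - [0,0,7,0,0,0,1]
    - [0,0,7,0,0,0,1]
    - [0,0,7,0,0,0,1]
    - [0,0,7,0,0,0,1]
    - [0,0,7,0,0,0,1]
    - [0,0,7,0,0,0,1]

```text
time: 4.05
tool_pos: [0.4459, -0.3192, 0.4213]
tcp_rot: [-2.924, 1.149, 0.0]
wrist_force: [-0.6, 0.0, 0.2]
width: 1.001
grip_force: 0.0
```

>>> drive_tool:
  rows:
    - [0,0,4.5,0,0,0,1]
    - [0,0,0,-0.006,-0.034,0.02,1]
    - [0,0,0,-0.006,-0.034,0.02,1]
    - [0,0,0,-0.006,-0.034,0.02,1]
    - [0,0,0,-0.006,-0.034,0.02,1]
    - [0,0,0,0,0,0.03,1]
    - [0,0,0,0,0,0,1]
    - [0,0,0,0,0,0,1]

```text
time: 4.72
tool_pos: [0.5279, -0.2083, 0.3093]
tcp_rot: [2.881, -1.252, -0.008]
wrist_force: [0.6, -0.2, 0.8]
width: 1.0
grip_force: 0.0
```

```bash
cat > go.py <<'E'
from fit import *
def plan(target,yaw=None):
    T=toolT(); cur=np.arctan2(T[1,0],T[0,0]); print('pos',np.round(T[:3,3],4),'yaw',round(np.degrees(cur),2),'q6',round(status.read_state()['q'][5],2))
    yaw=cur if yaw is None else yaw; d=np.array(target)-T[:3,3]
    print('turn about tool z deg',round(np.degrees(-(yaw-cur)),2),'then shift', np.round([np.cos(yaw)*d[0]+np.sin(yaw)*d[1], np.sin(yaw)*d[0]-np.cos(yaw)*d[1], -d[2]],4))
def look(specs,pic=None,occ_names=()):
    """specs: {name:(x,y,z0,yaws)}"""
    T=toolT(); p=read_camera('wrist'); out={}
    occ=np.zeros((420,560),bool)
    for n in occ_names:
        for m in masks_of(p,n)[:1]: occ|=m['mask']
    im=cv2.resize(p['color'][:,:,::-1],None,fx=S,fy=S)
    for n,(x,y,z0,yaws) in specs.items():
        ms=masks_of(p,n)
        if not ms: print(n,'none'); continue
        e=[np.linalg.norm(atz(p,[np.argwhere(m['mask']).mean(0)[::-1]],z0+.03,T)[0][:2]-[x,y]) for m in ms]
        m=ms[int(np.argmin(e))]['mask']; isc='coaster' in n or n=='pot_stand'
        q,f=fit(p,T,n,m&~occ if isc else m,(x,y),occ if isc else None,z0,yaws); out[n]=q; print(n,np.round(q,4),round(f,3))
        for h in hulls(p,T,n,q,z0): cv2.polylines(im,[np.round(h).astype(np.int32)],True,(0,255,0),2)
    if pic: cv2.imwrite('pics/'+pic,cv2.resize(im,(800,600)))
    return out
E
python3 - <<'E'
from go import *
o=look({'lidded_jar':(.53,-.207,.008,(0,)),'round_coaster':(.533,-.209,0,(0,)),'pot_stand':(.396,-.352,0,(-.67,)),'square_coaster':(.527,-.361,0,(.26,))},'w2.png',('lidded_jar','carton','pepper_mill'))
plan([*o.get('lidded_jar',[.53,-.207])[:2],.042])
E
```

```text
lidded_jar [ 0.5318 -0.2063  0.022 ] 0.16
round_coaster [ 0.534  -0.2094  0.0276] 0.025
pot_stand [ 0.3959 -0.3514 -0.6802] 0.026
square_coaster [ 0.5268 -0.3597  0.2669] 0.043
pos [ 0.5293 -0.2099  0.3128] yaw -47.13 q6 1.97
turn about tool z deg -0.0 then shift [-0.0009 -0.0043  0.2708]
```

View pics/w2.png

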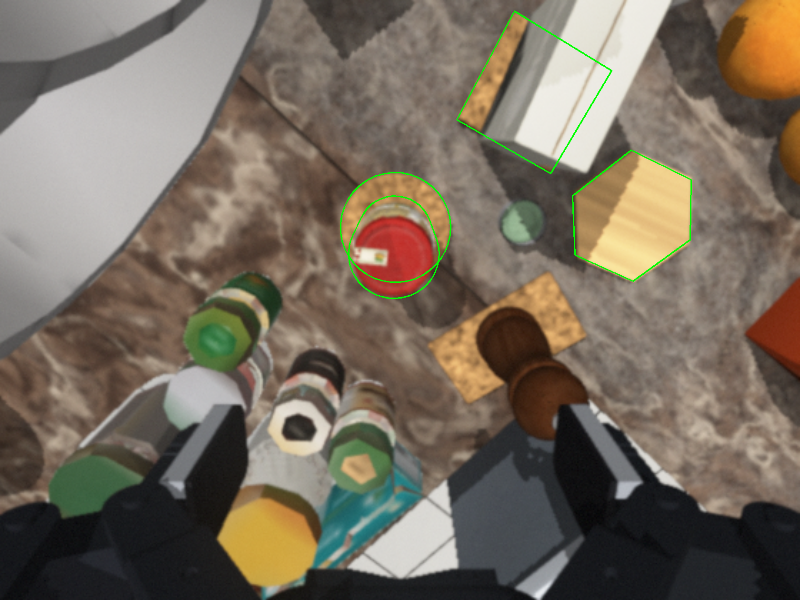

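The view shows the jar at (395,245) clear of its neighbours, and the fits agree with the first look to within 2 mm. I descend and grip.

>>> drive_tool:
  rows:
    - [0,0,0,0,-0.004,0.03,1]
    - [0,0,0,0,0,0.04,1]
    - [0,0,0,0,0,0.04,1]
    - [0,0,0,0,0,0.04,1]
    - [0,0,0,0,0,0.04,1]
    - [0,0,0,0,0,0.04,1]
    - [0,0,0,0,0,0.025,1]
    - [0,0,0,0,0,0.015,1]

```text
time: 5.78
tool_pos: [0.5292, -0.2055, 0.0373]
tcp_rot: [-2.88, 1.255, 0.009]
wrist_force: [-0.1, 0.0, 0.4]
width: 1.001
grip_force: 0.0
```

>>> drive_tool:
  rows:
    - [0,0,0,0,0,0,1]
    - [0,0,0,0,0,0,0.7]
    - [0,0,0,0,0,0,0.5]
    - [0,0,0,0,0,0,0.4]
    - [0,0,0,0,0,0,0.4]
    - [0,0,0,0,0,0,0.4]
  force: 40

```text
time: 6.28
tool_pos: [0.534, -0.2075, 0.044]
tcp_rot: [2.88, -1.254, 0.008]
wrist_force: [0.1, 0.1, 6.8]
width: 0.68
grip_force: 44.0
```

>>> drive_tool:
  rows:
    - [0,0,0,0,0,-0.02,0.4]
    - [0,0,0,0,0,-0.03,0.4]
    - [0,0,0,0,0,-0.03,0.4]
    - [0,0,0,0,0.025,0,0.4]
    - [0,0,0,0.003,0.04,0,0.4]
    - [0,0,0,0.003,0.04,0,0.4]
    - [0,0,0,0.003,0.04,0,0.4]
    - [0,0,0,0.003,0.03,0,0.4]

```text
time: 6.95
tool_pos: [0.4096, -0.3355, 0.1213]
tcp_rot: [2.88, -1.254, -0.001]
wrist_force: [-0.2, -1.3, -3.4]
width: 0.68
grip_force: 44.8
```

>>> drive_tool:
  rows:
    - [0,0,0,0,0.025,0,0.4]
    - [0,0,0,0,0,0,0.4]
    - [0,0,0,0,0,0,0.4]

```text
time: 7.2
tool_pos: [0.3925, -0.3519, 0.1212]
tcp_rot: [-2.878, 1.259, 0.0]
wrist_force: [-0.1, 0.9, -1.8]
width: 0.675
grip_force: 44.8
```

Run:
```python
from go import *
o=look({'lidded_jar':(.396,-.352,.088,(0,)),'round_coaster':(.533,-.209,0,(0,)),'pot_stand':(.396,-.352,0,(-.67,))},'w3.png',('lidded_jar','carton','pepper_mill'))
plan([.396,-.352,.044])
```

```text
lidded_jar [ 0.3868 -0.3454  0.0465] 0.228
round_coaster [ 0.5323 -0.2126  0.0499] 0.018
pot_stand [ 0.3955 -0.3538 -0.7111] 0.041
pos [ 0.3943 -0.3506  0.1212] yaw -46.97 q6 1.62
turn about tool z deg -0.0 then shift [ 0.0021 -0.0003  0.0772]
```

View pics/w3.png

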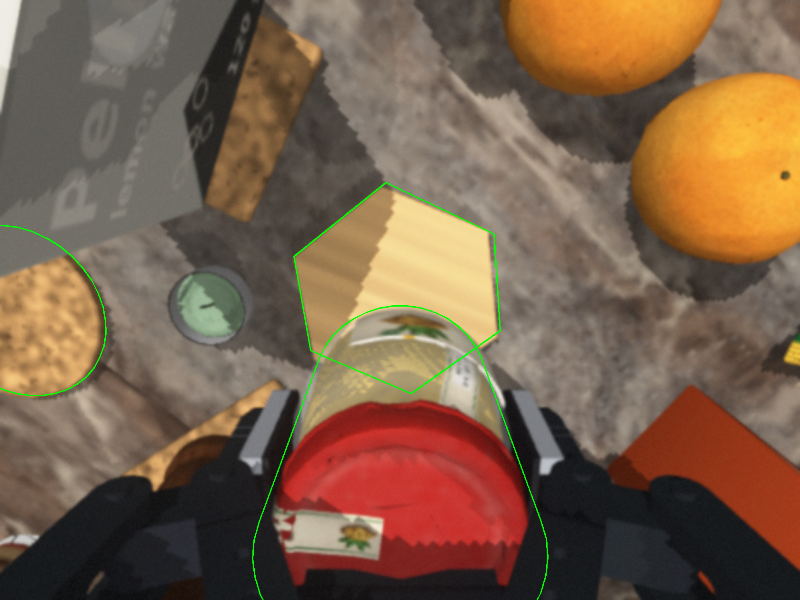

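The jar is gripped level over the pot stand, with the stand's centre at about (400,290). I lower and release it.

>>> drive_tool:
  rows:
    - [0,0,0,0.002,0,0.02,0.4]
    - [0,0,0,0,0,0.025,0.4]
    - [0,0,0,0,0,0.02,0.4]
    - [0,0,0,0,0,0.008,0.4]
    - [0,0,0,0,0,0.003,0.4]
    - [0,0,0,0,0,0,0.4]

```text
time: 8.05
tool_pos: [0.3952, -0.3523, 0.0453]
tcp_rot: [-2.88, 1.253, 0.002]
wrist_force: [-0.1, -1.1, -3.6]
width: 0.676
grip_force: 44.8
```

>>> drive_tool:
  rows:
    - [0,0,0,0,0,0,0.75]
    - [0,0,0,0,0,0,1]
    - [0,0,0,0,0,0,1]
    - [0,0,0,0,0,-0.02,1]
    - [0,0,0,0,0,-0.04,1]
    - [0,0,0,0,0,-0.04,1]
    - [0,0,0,0,0,-0.04,1]
    - [0,0,0,0,0,-0.04,1]

```text
time: 8.72
tool_pos: [0.3951, -0.3529, 0.2281]
tcp_rot: [2.88, -1.254, 0.003]
wrist_force: [0.7, -1.2, -0.3]
width: 0.998
grip_force: 0.0
```

Run:
```python
from go import *
o=look({'lidded_jar':(.396,-.352,.008,(0,)),'tealight':(.462,-.2866,0,(0,)),'round_coaster':(.533,-.209,0,(0,)),'pepper_mill':(.397,-.211,.008,(0,)),'carton':(.5316,-.36,.008,(.367,))},None,('lidded_jar','carton','pepper_mill'))
plan([.397,-.211,.27])
```

```text
lidded_jar [ 0.3953 -0.352   0.0661] 0.163
tealight [ 0.4614 -0.2854  0.0441] 0.026
round_coaster [ 0.5327 -0.2107  0.0521] 0.022
pepper_mill [ 0.3962 -0.2162  0.0728] 1.066
carton [ 0.5311 -0.3614  0.38  ] 0.037
pos [ 0.3942 -0.352   0.2232] yaw -47.06 q6 1.62
turn about tool z deg -0.0 then shift [-0.1013 -0.0981 -0.0468]
```

>>> drive_tool:
  rows:
    - [0,0,0,0,0,-0.04,1]
    - [0,0,0,-0.02,-0.02,-0.025,1]
    - [0,0,0,-0.02,-0.02,0,1]
    - [0,0,0,-0.02,-0.02,0,1]
    - [0,0,0,-0.02,-0.02,0,1]
    - [0,0,0,-0.021,-0.018,0,1]
    - [0,0,0,0,0,0,1]
    - [0,0,0,0,0,0,1]

```text
time: 9.83
tool_pos: [0.3977, -0.211, 0.2892]
tcp_rot: [2.882, -1.251, -0.002]
wrist_force: [0.5, -0.9, 0.3]
width: 0.999
grip_force: 0.0
```

Run:
```python
from go import *
o=look({'pepper_mill':(.397,-.211,.008,(0,)),'lidded_jar':(.396,-.352,.008,(0,)),'oblong_coaster':(.394,-.205,0,(-.24,)),'round_coaster':(.533,-.209,0,(0,))},'w4.png',('lidded_jar','carton','pepper_mill'))
plan([*o.get('pepper_mill',[.397,-.211])[:2],.101])
```

```text
pepper_mill [ 0.3966 -0.2119  0.0066] 0.108
lidded_jar [ 0.3946 -0.3457  0.02  ] 0.152
oblong_coaster [ 0.3923 -0.2046 -0.2471] 0.047
round_coaster [ 0.5329 -0.2087  0.0071] 0.02
pos [ 0.3979 -0.2129  0.2901] yaw -47.13 q6 1.85
turn about tool z deg -0.0 then shift [-0.0016  0.0003  0.1891]
```

View pics/w4.png

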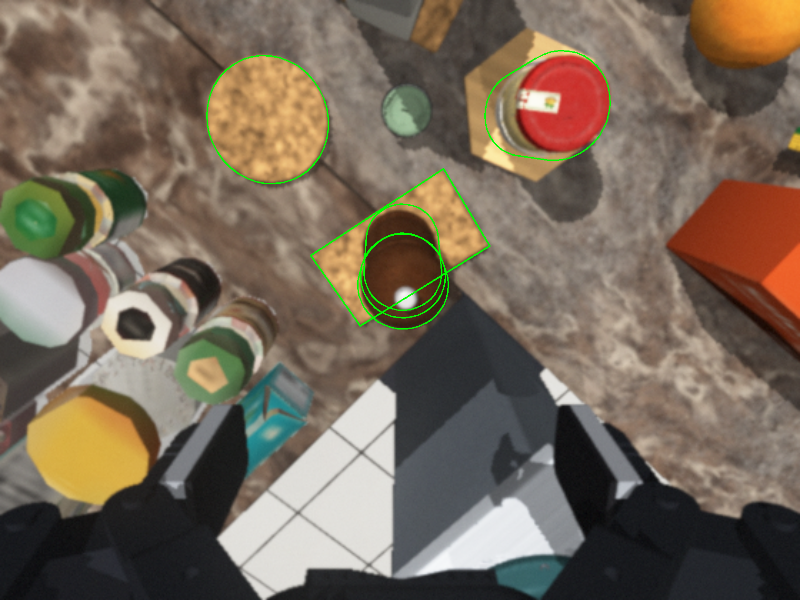

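Round coaster is now bare at (268,120), the jar is parked, and the mill is centred at (403,265). I descend and grip the mill.

>>> drive_tool:
  rows:
    - [0,0,0,-0.001,0,0.02,1]
    - [0,0,0,0,0,0.035,1]
    - [0,0,0,0,0,0.035,1]
    - [0,0,0,0,0,0.035,1]
    - [0,0,0,0,0,0.035,1]
    - [0,0,0,0,0,0.025,1]
    - [0,0,0,0,0,0,1]
    - [0,0,0,0,0,0,0.7]

```text
time: 10.9
tool_pos: [0.3961, -0.211, 0.1041]
tcp_rot: [-2.88, 1.255, 0.006]
wrist_force: [-0.3, 0.1, 1.4]
width: 0.883
grip_force: 0.0
```

>>> drive_tool:
  rows:
    - [0,0,0,0,0,0,0.5]
    - [0,0,0,0,0,0,0.35]
    - [0,0,0,0,0,0,0.3]
    - [0,0,0,0,0,0,0.3]
    - [0,0,0,0,0,0,0.3]
    - [0,0,0,0,0,0,0.3]
  force: 35

```text
time: 11.4
tool_pos: [0.3996, -0.2124, 0.1082]
tcp_rot: [2.88, -1.255, 0.009]
wrist_force: [0.7, 0.7, 6.8]
width: 0.554
grip_force: 36.3
```

>>> drive_tool:
  rows:
    - [0,0,0,0,0,-0.01,0.3]
    - [0,0,0,0,0,-0.02,0.3]
    - [0,0,0,0,0,-0.02,0.3]
    - [0,0,0,0,0,-0.02,0.3]
    - [0,0,0,0,0,0,0.3]
    - [0,0,0,0,0,0,0.3]

```text
time: 11.9
tool_pos: [0.3983, -0.2121, 0.1769]
tcp_rot: [2.88, -1.254, 0.006]
wrist_force: [-0.7, 0.1, -2.2]
width: 0.552
grip_force: 36.6
```

Run:
```python
from go import *
plan([.533,-.2093,.105])
p=read_camera('side'); 
for m in masks_of(p,'pepper_mill')[:1]:print(m['bbox'],m['score'])
save(p,'s2.png'); cv2.imwrite('pics/s2c.png',cv2.resize(p['color'][70:240,140:400,::-1],None,fx=3,fy=3))
```

```text
pos [ 0.3983 -0.2121  0.1769] yaw -47.06 q6 1.85
turn about tool z deg -0.0 then shift [ 0.0898 -0.1005  0.0719]
[201.7, 84.0, 229.2, 153.9] 0.79
```

View pics/s2c.png

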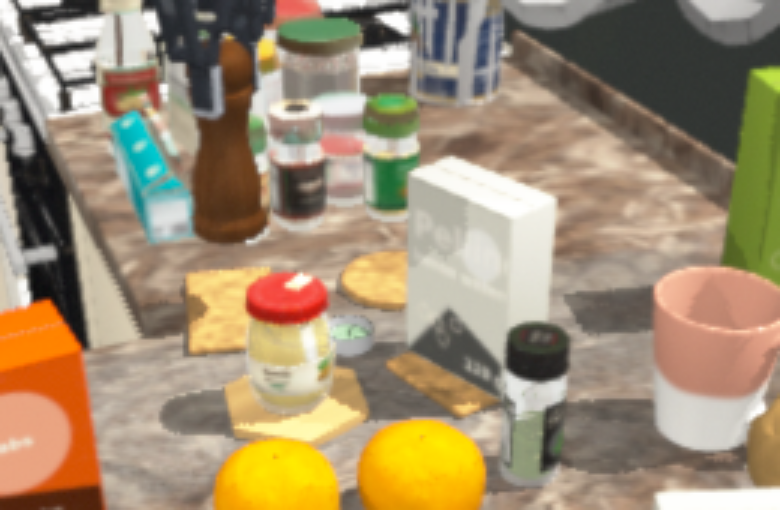

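The mill hangs upright at crop (230,150), and the round coaster and oblong are free. I carry it to the round coaster.

>>> drive_tool:
  rows:
    - [0,0,0,0.012,-0.014,0,0.3]
    - [0,0,0,0.018,-0.02,0,0.3]
    - [0,0,0,0.02,-0.022,0,0.3]
    - [0,0,0,0.02,-0.022,0,0.3]
    - [0,0,0,0.014,-0.016,0,0.3]
    - [0,0,0,0.006,-0.0065,0,0.3]
    - [0,0,0,0,0,0,0.3]
    - [0,0,0,0,0,0,0.3]

```text
time: 12.67
tool_pos: [0.5307, -0.2083, 0.1734]
tcp_rot: [2.88, -1.253, -0.007]
wrist_force: [-0.4, 0.7, -3.1]
width: 0.553
grip_force: 36.8
```

Run:
```python
from go import *
plan([.533,-.2093,.1085]); plan([.533,-.2093,.1085])
o=look({'pepper_mill':(.533,-.209,.078,(0,)),'round_coaster':(.533,-.209,0,(0,))},None,('pepper_mill',))
```

```text
pos [ 0.5307 -0.2083  0.1734] yaw -47.03 q6 1.97
turn about tool z deg -0.0 then shift [ 0.0023 -0.001   0.0649]
pos [ 0.5307 -0.2083  0.1734] yaw -47.03 q6 1.97
turn about tool z deg -0.0 then shift [ 0.0023 -0.001   0.0649]
pepper_mill [ 0.5263 -0.2032  0.0537] 0.211
round_coaster [ 0.5337 -0.209   0.0478] 0.028
```

>>> drive_tool:
  rows:
    - [0,0,0,0.002,0,0.015,0.3]
    - [0,0,0,0,0,0.02,0.3]
    - [0,0,0,0,0,0.018,0.3]
    - [0,0,0,0,0,0.01,0.3]
    - [0,0,0,0,0,0.005,0.3]
    - [0,0,0,0,0,0,0.3]

```text
time: 13.37
tool_pos: [0.5336, -0.2109, 0.1086]
tcp_rot: [2.88, -1.255, 0.002]
wrist_force: [1.3, -0.4, -1.6]
width: 0.553
grip_force: 36.8
```

Run:
```python
from go import *
for i in range(4): read_camera('side'); s=status.read_state(); print(s['tool_pos'],s['wrist_force'])
```

```text
[ 0.53371596 -0.21079233  0.10839313] [-0.76792662  0.10000453 -0.36060087]
[ 0.5337488  -0.21076365  0.10840302] [-0.73242682  0.70926383  0.52460027]
[ 0.53374571 -0.21079067  0.10835748] [-1.29591705 -0.74581829  1.43513521]
[ 0.53380181 -0.21077793  0.10835528] [-0.51137553 -1.30357813  2.13597685]
```

>>> drive_tool:
  rows:
    - [0,0,0,0,0,0,0.6]
    - [0,0,0,0,0,0,1]
    - [0,0,0,0,0,0,1]
    - [0,0,0,0,0,0,1]
    - [0,0,0,0,0,-0.02,1]
    - [0,0,0,0,0,-0.04,1]
    - [0,0,0,0,0,-0.04,1]
    - [0,0,0,0,0,-0.04,1]

```text
time: 14.23
tool_pos: [0.533, -0.2099, 0.248]
tcp_rot: [-2.88, 1.254, 0.003]
wrist_force: [1.3, 0.6, -0.0]
width: 1.002
grip_force: 0.0
```

>>> drive_tool:
  rows:
    - [0,0,0,0,0,-0.04,1]
    - [0,0,0,0,0,-0.04,1]
    - [0,0,0,0.014,0.03,0,1]
    - [0,0,0,0.014,0.03,0,1]
    - [0,0,0,0.014,0.03,0,1]
    - [0,0,0,0.012,0.028,0,1]
    - [0,0,-7,0,0,0,1]
    - [0,0,-7,0,0,0,1]

```text
time: 14.9
tool_pos: [0.483, -0.332, 0.327]
tcp_rot: [3.013, -0.89, -0.0]
wrist_force: [0.5, -0.2, -0.6]
width: 0.999
grip_force: 0.0
```

>>> drive_tool:
  rows:
    - [0,0,-7,0,0,0,1]
    - [0,0,-7,0,0,0,1]
    - [0,0,-7,0,0,0,1]
    - [0,0,-7,0,0,0,1]
    - [0,0,-7,0,0,0,1]
    - [0,0,-7,0,0,0,1]
    - [0,0,-7,0,0,0,1]
    - [0,0,-7,0,0,0,1]

```text
time: 15.57
tool_pos: [0.484, -0.3301, 0.3271]
tcp_rot: [-3.077, -0.634, 0.0]
wrist_force: [-0.3, -0.0, -0.1]
width: 1.006
grip_force: 0.0
```

>>> drive_tool:
  rows:
    - [0,0,-7,0,0,0,1]
    - [0,0,-7,0,0,0,1]
    - [0,0,-7,0,0,0,1]
    - [0,0,-7,0,0,0,1]
    - [0,0,-7,0,0,0,1]
    - [0,0,-7,0,0,0,1]
    - [0,0,-7,0,0,0,1]
    - [0,0,-7,0,0,0,1]

```text
time: 16.23
tool_pos: [0.484, -0.3301, 0.3271]
tcp_rot: [-2.419, -2.004, -0.0]
wrist_force: [-0.2, -0.6, 1.2]
width: 0.995
grip_force: 0.0
```

>>> drive_tool:
  rows:
    - [0,0,-7,0,0,0,1]
    - [0,0,-7,0,0,0,1]
    - [0,0,-7,0,0,0,1]
    - [0,0,-7,0,0,0,1]
    - [0,0,-4,0,0,0,1]
    - [0,0,0,0,0,0,1]
    - [0,0,0,0,0,0,1]

```text
time: 16.82
tool_pos: [0.484, -0.3301, 0.3272]
tcp_rot: [-1.783, -2.586, -0.0]
wrist_force: [-0.4, -0.0, -0.4]
width: 1.0
grip_force: 0.0
```

Run:
```python
from go import *
o=look({'carton':(.5316,-.36,.008,(.37,)),'pepper_mill':(.533,-.209,.008,(0,)),'oblong_coaster':(.393,-.205,0,(-.24,)),'round_coaster':(.533,-.209,0,(0,)),'tealight':(.462,-.2866,0,(0,)),'square_coaster':(.527,-.36,0,(.26,))},'w5.png',('lidded_jar','carton','pepper_mill'))
c=o.get('carton',[.5314,-.361,.372]); plan([c[0],c[1],.109],c[2]+np.pi/2)
```

```text
carton [ 0.5321 -0.3596  0.3911] 0.063
pepper_mill [ 0.5259 -0.2094  0.1357] 0.089
oblong_coaster [ 0.3937 -0.2039 -0.2476] 0.013
round_coaster [ 0.5344 -0.2084  0.0205] 0.053
tealight [ 0.4623 -0.2854  0.0779] 0.024
square_coaster [ 0.527  -0.3593  0.2603] 0.051
pos [ 0.484  -0.3302  0.3273] yaw 110.93 q6 -1.01
turn about tool z deg -1.48 then shift [-0.0456  0.0333  0.2183]
```

View pics/w5.png

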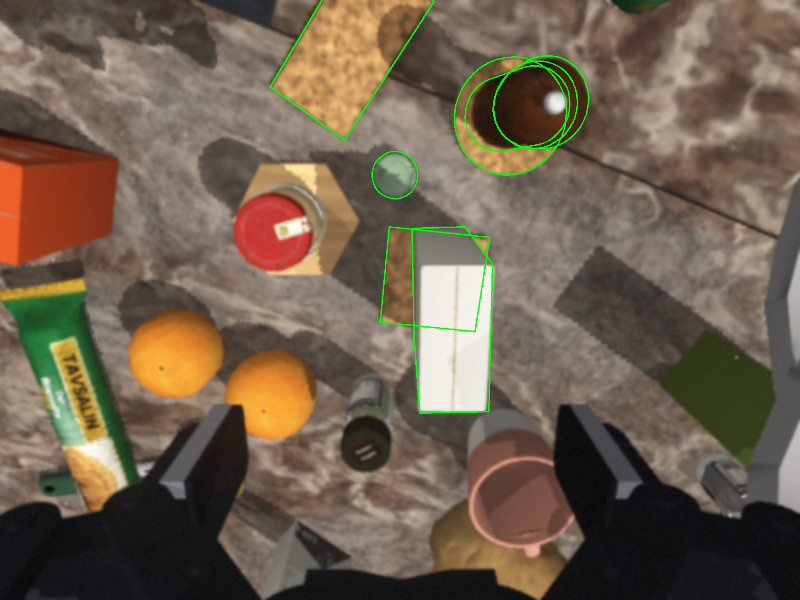

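The mill stands on the round coaster at (520,105), and the carton at (455,320) is free to grip. I move over it, descend and grip.

>>> drive_tool:
  rows:
    - [0,0,0,-0.015,0.012,0.01,1]
    - [0,0,0,-0.015,0.011,0.02,1]
    - [0,0,0,-0.015,0.011,0.02,1]
    - [0,0,0,0,0,0.04,1]
    - [0,0,0,0,0,0.04,1]
    - [0,0,0,0,0,0.04,1]
    - [0,0,0,0,0,0.03,1]
    - [0,0,0,0,0,0.018,1]

```text
time: 17.98
tool_pos: [0.5293, -0.3582, 0.1041]
tcp_rot: [-1.777, -2.582, -0.0]
wrist_force: [-0.1, 0.9, 0.4]
width: 0.999
grip_force: 0.0
```

>>> drive_tool:
  rows:
    - [0,0,0,0,0,0,0.8]
    - [0,0,0,0,0,0,0.6]
    - [0,0,0,0,0,0,0.45]
    - [0,0,0,0,0,0,0.3]
    - [0,0,0,0,0,0,0.3]
    - [0,0,0,0,0,0,0.3]
  force: 30

```text
time: 18.48
tool_pos: [0.5332, -0.3612, 0.1119]
tcp_rot: [1.778, 2.584, -0.0]
wrist_force: [-0.5, 0.3, 3.8]
width: 0.52
grip_force: 37.0
```

>>> drive_tool:
  rows:
    - [0,0,0,0,0,-0.01,0.3]
    - [0,0,0,0,0,-0.02,0.3]
    - [0,0,0,0,0,-0.04,0.3]
    - [0,0,0,0,0,-0.04,0.3]
    - [0,0,0,0,0,-0.01,0.3]
    - [0,0,0,0,0,0,0.3]
    - [0,0,0,0,0,0,0.3]

```text
time: 19.07
tool_pos: [0.5321, -0.3602, 0.2304]
tcp_rot: [1.78, 2.586, -0.0]
wrist_force: [-0.1, -0.2, -2.9]
width: 0.519
grip_force: 36.7
```

Run:
```python
from go import *
look({'carton':(.532,-.36,.128,(.385,))}); plan([.3935,-.2045,.109],np.pi/2-.245)
p=read_camera('side'); cv2.imwrite('pics/s3c.png',cv2.resize(p['color'][40:240,140:400,::-1],None,fx=3,fy=3))
```

```text
carton [ 0.532  -0.3599  0.3522] 0.132
pos [ 0.5305 -0.3591  0.2268] yaw 110.94 q6 -1.0
turn about tool z deg 34.97 then shift [ 0.1168 -0.1704  0.1178]
```

View pics/s3c.png

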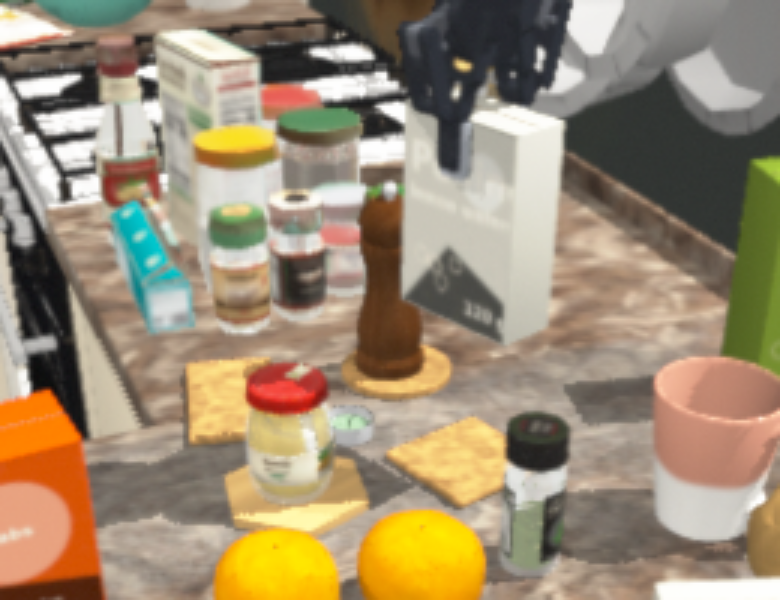

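The carton hangs level and clear, and the mill stands centred on the round coaster. I turn the carton by 35° and carry it over the parked jar (bottom clearance about 30 mm) to the oblong coaster.

>>> drive_tool:
  rows:
    - [0,0,5,0,0,0,0.3]
    - [0,0,7,0,0,0,0.3]
    - [0,0,7,0,0,0,0.3]
    - [0,0,7,0,0,0,0.3]
    - [0,0,6,0,0,0,0.3]
    - [0,0,3,0,0,0,0.3]
    - [0,0,0,0,-0.015,0,0.3]
    - [0,0,0,0,-0.03,0,0.3]

```text
time: 19.88
tool_pos: [0.4888, -0.3488, 0.2263]
tcp_rot: [-2.473, -1.932, 0.0]
wrist_force: [-0.4, -0.4, -1.2]
width: 0.522
grip_force: 36.5
```

>>> drive_tool:
  rows:
    - [0,0,0,0,-0.035,0,0.3]
    - [0,0,0,0,-0.035,0,0.3]
    - [0,0,0,0,-0.035,0,0.3]
    - [0,0,0,0.012,-0.02,0,0.3]
    - [0,0,0,0.03,0,0,0.3]
    - [0,0,0,0.035,0,0,0.3]
    - [0,0,0,0.03,0,0,0.3]
    - [0,0,0,0.01,0,0,0.3]

```text
time: 20.55
tool_pos: [0.3941, -0.2015, 0.2269]
tcp_rot: [-2.471, -1.931, 0.0]
wrist_force: [-0.7, 0.1, -1.9]
width: 0.523
grip_force: 36.6
```

>>> drive_tool:
  rows:
    - [0,0,0,0,0,0.03,0.3]
    - [0,0,0,0,0,0.03,0.3]
    - [0,0,0,0,0,0,0.3]
    - [0,0,0,0,0,0,0.3]

```text
time: 20.88
tool_pos: [0.3929, -0.204, 0.1664]
tcp_rot: [-2.471, -1.929, 0.005]
wrist_force: [-0.3, -0.8, -1.3]
width: 0.522
grip_force: 36.5
```

Run:
```python
from go import *
plan([.3935,-.2045,.109],np.pi/2-.245)
T=toolT()
p=read_camera('wrist'); save(p,'w6.png')
for c in ('scene','side'):
    p=read_camera(c); ms=masks_of(p,'carton'); zb=.008+T[2,3]-.112+.003
    for m in ms:
        q,f=fit(p,None,'carton',m['mask'],(T[0,3],T[1,3]),None,zb,(-.245,))
        print(c,round(m['score'],2),m['bbox'],np.round(q,4),round(f,3))
```

```text
pos [ 0.3929 -0.204   0.1664] yaw 75.95 q6 -0.29
turn about tool z deg -0.01 then shift [-0.0003  0.0007  0.0574]
scene 0.76 [139.7, 105.1, 191.4, 191.9] [ 0.3968 -0.2045 -0.27  ] 0.193
scene 0.65 [388.4, 200.8, 439.8, 268.2] [ 3.3172 -0.8734 -2.812 ] 1.0
side 0.88 [350.2, 231.9, 410.2, 301.4] [ 1.2429  2.321  -0.095 ] 1.0
side 0.72 [202.9, 79.8, 229.7, 153.7] [ 0.4006 -0.1982 -0.2884] 0.091
side 0.44 [254.3, 157.4, 288.8, 177.1] [ 1.2429  2.321  -0.095 ] 1.0
```

View pics/w6.png

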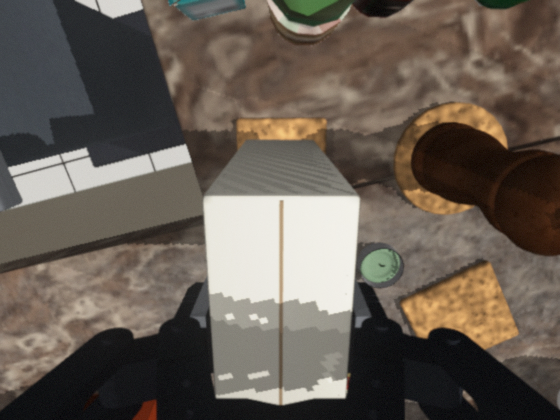

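The carton is aligned over the oblong coaster (end visible at (282,128)). I lower it.

>>> drive_tool:
  rows:
    - [0,0,0,0,0,0.015,0.3]
    - [0,0,0,0,0,0.02,0.3]
    - [0,0,0,0,0,0.015,0.3]
    - [0,0,0,0,0,0.006,0.3]
    - [0,0,0,0,0,0.002,0.3]
    - [0,0,0,0,0,0,0.3]
    - [0,0,0,0,0,0,0.3]

```text
time: 21.72
tool_pos: [0.3963, -0.206, 0.1125]
tcp_rot: [2.475, 1.931, 0.001]
wrist_force: [-0.3, -0.9, -1.6]
width: 0.524
grip_force: 36.5
```

Run:
```python
from go import *
for i in range(4): read_camera('side'); s=status.read_state(); print(s['tool_pos'],s['wrist_force'])
```

```text
[ 0.396289   -0.20597451  0.11245687] [-0.29237543  0.23663657 -1.08124335]
[ 0.39615057 -0.20586131  0.11228919] [-0.12731033 -0.04950795 -1.1886973 ]
[ 0.39597584 -0.20575093  0.1120834 ] [ 0.29341447  0.29788809 -1.02204004]
[ 0.3958401  -0.2056218   0.11192953] [ 0.48820745 -0.04568794 -0.26688506]
```

>>> drive_tool:
  rows:
    - [0,0,0,0,0,0.001,0.3]
    - [0,0,0,0,0,0.001,0.3]
    - [0,0,0,0,0,0,0.3]
    - [0,0,0,0,0,0,0.3]

```text
time: 22.25
tool_pos: [0.396, -0.2055, 0.1118]
tcp_rot: [2.476, 1.932, 0.001]
wrist_force: [-4.2, 5.0, 14.6]
width: 0.519
grip_force: 38.2
```

Contact (14.6 N up). I release and rise, then go to above the jar. For the last move any yaw suits the round jar.

>>> drive_tool:
  rows:
    - [0,0,0,0,0,-0.001,0.4]
    - [0,0,0,0,0,0,0.7]
    - [0,0,0,0,0,0,1]
    - [0,0,0,0,0,0,1]
    - [0,0,0,0,0,-0.02,1]
    - [0,0,0,0,0,-0.04,1]
    - [0,0,0,0,0,-0.04,1]
    - [0,0,0,0,0,-0.04,1]

```text
time: 22.92
tool_pos: [0.3946, -0.2049, 0.251]
tcp_rot: [-2.475, -1.932, 0.001]
wrist_force: [0.9, -0.2, 0.3]
width: 1.0
grip_force: 0.0
```

>>> drive_tool:
  rows:
    - [0,0,0,-0.03,0,-0.02,1]
    - [0,0,0,-0.04,0,0,1]
    - [0,0,0,-0.04,0,0,1]
    - [0,0,0,-0.03,0.035,0,1]
    - [0,0,0,0,0,0,1]
    - [0,0,0,0,0,0,1]

```text
time: 23.42
tool_pos: [0.3927, -0.3474, 0.2684]
tcp_rot: [-2.476, -1.928, 0.0]
wrist_force: [-0.3, 0.5, 0.7]
width: 0.999
grip_force: 0.0
```

Run:
```python
from go import *
o=look({'carton':(.394,-.205,.008,(-.245,)),'pepper_mill':(.533,-.209,.008,(0,)),'oblong_coaster':(.393,-.205,0,(-.24,)),'round_coaster':(.533,-.209,0,(0,)),'tealight':(.462,-.2866,0,(0,)),'square_coaster':(.527,-.36,0,(.26,)),'lidded_jar':(.396,-.352,.008,(0,)),'pot_stand':(.396,-.352,0,(-.67,))},'w7.png',('lidded_jar','carton','pepper_mill'))
plan([*o['lidded_jar'][:2],.042])
```

```text
carton [ 0.3965 -0.2043 -0.2397] 0.025
pepper_mill [ 0.5298 -0.2048  0.046 ] 0.041
oblong_coaster [ 0.3931 -0.2044 -0.2338] 0.041
round_coaster [ 0.533  -0.2095  0.0066] 0.028
tealight [ 0.4623 -0.2865  0.0794] 0.065
square_coaster [ 0.5266 -0.3596  0.2624] 0.032
lidded_jar [ 0.394  -0.3469  0.0419] 0.192
pot_stand none
pos [ 0.3927 -0.3457  0.2706] yaw 75.96 q6 -0.52
turn about tool z deg -0.0 then shift [-0.0009  0.0015  0.2286]
```

View pics/w7.png

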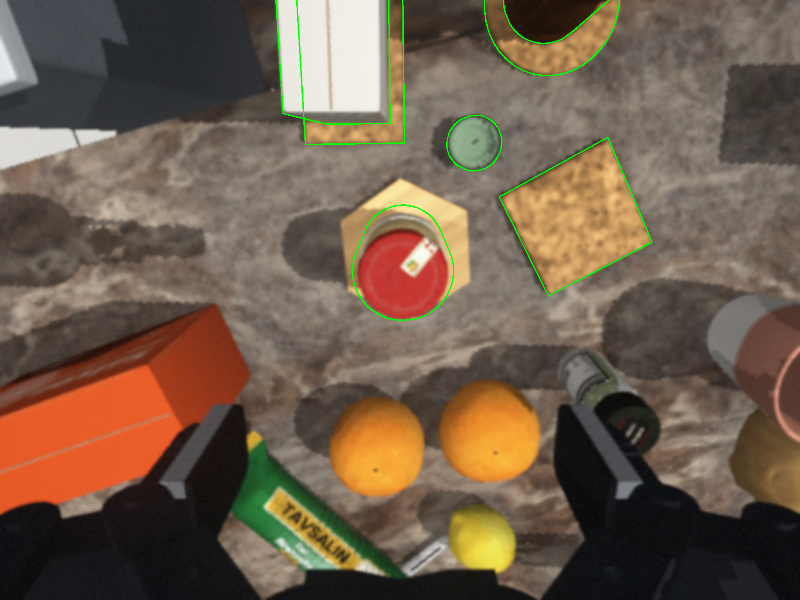

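Carton (3 mm off) and mill (about 5 mm off) are within tolerance, the bare square coaster is at (577,217) and the jar at (403,265). I turn 31° so the camera clears the carton, then descend and grip.

>>> drive_tool:
  rows:
    - [0,0,7,0,0,0,1]
    - [0,0,7,0,0,0,1]
    - [0,0,7,0,0,0,1]
    - [0,0,7,0,0,0,1]
    - [0,0,3,0,0,0,1]
    - [0,0,0,-0.001,0.004,0.03,1]
    - [0,0,0,0,0,0.04,1]
    - [0,0,0,0,0,0.04,1]

```text
time: 24.68
tool_pos: [0.3961, -0.3508, 0.161]
tcp_rot: [2.899, 1.199, 0.003]
wrist_force: [1.0, 0.3, -0.3]
width: 1.0
grip_force: 0.0
```

>>> drive_tool:
  rows:
    - [0,0,0,0,0,0.04,1]
    - [0,0,0,0,0,0.04,1]
    - [0,0,0,0,0,0.02,1]
    - [0,0,0,0,0,0.013,1]
    - [0,0,0,0,0,0,0.8]
    - [0,0,0,0,0,0,0.6]
    - [0,0,0,0,0,0,0.4]
    - [0,0,0,0,0,0,0.4]
  force: 40

```text
time: 25.35
tool_pos: [0.3957, -0.3504, 0.0488]
tcp_rot: [2.901, 1.2, 0.002]
wrist_force: [0.1, 0.0, -3.3]
width: 0.68
grip_force: 43.2
```

>>> drive_tool:
  rows:
    - [0,0,0,0,0,0,0.4]
    - [0,0,0,0,0,0,0.4]

```text
time: 25.52
tool_pos: [0.3953, -0.35, 0.0482]
tcp_rot: [2.902, 1.2, 0.001]
wrist_force: [0.8, -0.2, -0.2]
width: 0.671
grip_force: 43.5
```

Run:
```python
from go import *
plan([.5267,-.3597,.049])
```

```text
pos [ 0.3953 -0.35    0.0482] yaw 44.93 q6 0.01
turn about tool z deg -0.0 then shift [ 0.0862  0.0997 -0.0008]
```

>>> drive_tool:
  rows:
    - [0,0,0,0,0,-0.02,0.4]
    - [0,0,0,0,0,-0.03,0.4]
    - [0,0,0,0.01,0.01,-0.01,0.4]
    - [0,0,0,0.02,0.024,0,0.4]
    - [0,0,0,0.024,0.026,0,0.4]
    - [0,0,0,0.02,0.024,0,0.4]
    - [0,0,0,0.012,0.016,0,0.4]
    - [0,0,0,0,0,0,0.4]

```text
time: 26.18
tool_pos: [0.531, -0.3604, 0.1083]
tcp_rot: [2.898, 1.202, 0.005]
wrist_force: [-0.0, 0.3, -2.6]
width: 0.677
grip_force: 44.5
```

>>> drive_tool:
  rows:
    - [0,0,0,0,0,0,0.4]
    - [0,0,0,0,0,0,0.4]

```text
time: 26.35
tool_pos: [0.5254, -0.3591, 0.1068]
tcp_rot: [-2.902, -1.201, 0.002]
wrist_force: [-0.1, -1.1, -2.6]
width: 0.673
grip_force: 44.5
```

Run:
```python
from go import *
plan([.5267,-.3597,.048])
look({'lidded_jar':(.527,-.36,.068,(0,)),'square_coaster':(.527,-.36,0,(.26,))},None,('lidded_jar','carton','pepper_mill'))
```

```text
pos [ 0.5254 -0.3591  0.1068] yaw 44.95 q6 0.15
turn about tool z deg -0.0 then shift [0.0005 0.0013 0.0588]
lidded_jar [ 0.5213 -0.3635  0.0195] 0.217
square_coaster [ 0.5282 -0.36    0.2593] 0.021
```

>>> drive_tool:
  rows:
    - [0,0,0,0.001,0.001,0.015,0.4]
    - [0,0,0,0,0,0.02,0.4]
    - [0,0,0,0,0,0.015,0.4]
    - [0,0,0,0,0,0.006,0.4]
    - [0,0,0,0,0,0.002,0.4]
    - [0,0,0,0,0,0,0.4]
    - [0,0,0,0,0,0,0.4]

```text
time: 27.23
tool_pos: [0.5283, -0.3601, 0.0502]
tcp_rot: [2.902, 1.2, 0.001]
wrist_force: [0.7, 0.6, -3.5]
width: 0.671
grip_force: 44.5
```

>>> drive_tool:
  rows:
    - [0,0,0,0,0,0.001,0.4]
    - [0,0,0,0,0,0,0.4]

```text
time: 27.4
tool_pos: [0.5283, -0.36, 0.0492]
tcp_rot: [2.902, 1.2, 0.001]
wrist_force: [0.1, -0.4, -2.2]
width: 0.672
grip_force: 44.5
```

>>> drive_tool:
  rows:
    - [0,0,0,0,0,0.001,0.4]
    - [0,0,0,0,0,0,0.4]
    - [0,0,0,0,0,0,0.75]
    - [0,0,0,0,0,0,1]
    - [0,0,0,0,0,0,1]
    - [0,0,0,0,0,-0.02,1]
    - [0,0,0,0,0,-0.04,1]
    - [0,0,0,0,0,-0.04,1]

```text
time: 28.07
tool_pos: [0.5261, -0.3583, 0.146]
tcp_rot: [-2.899, -1.199, 0.004]
wrist_force: [1.6, -1.3, 1.3]
width: 1.002
grip_force: 0.0
```

>>> drive_tool:
  rows:
    - [0,0,0,0,0,-0.04,1]
    - [0,0,0,0,0,-0.04,1]
    - [0,0,0,-0.02,0,-0.035,1]
    - [0,0,0,-0.02,0,-0.035,1]
    - [0,0,0,-0.02,0,-0.02,1]
    - [0,0,0,-0.02,0,0,1]
    - [0,0,0,0,0,0,1]
    - [0,0,0,0,0,0,1]

```text
time: 28.73
tool_pos: [0.4706, -0.4167, 0.3178]
tcp_rot: [2.904, 1.197, 0.001]
wrist_force: [-0.3, 0.6, -0.5]
width: 0.998
grip_force: 0.0
```

Run:
```python
from go import *
o=look({'carton':(.394,-.205,.008,(-.245,)),'pepper_mill':(.533,-.209,.008,(0,)),'oblong_coaster':(.393,-.205,0,(-.24,)),'round_coaster':(.533,-.209,0,(0,)),'tealight':(.462,-.2866,0,(0,)),'square_coaster':(.527,-.36,0,(.26,)),'lidded_jar':(.527,-.36,.008,(0,)),'spice_jar':(.513,-.485,0,(0,))},'w8.png',('lidded_jar','carton','pepper_mill'))
```

```text
carton [ 0.3961 -0.2028 -0.1759] 0.024
pepper_mill [ 0.5294 -0.2048 -0.0122] 0.028
oblong_coaster [ 0.3939 -0.2061 -0.2419] 0.044
round_coaster [ 0.5341 -0.2103  0.037 ] 0.027
tealight [ 0.4613 -0.2857  0.0324] 0.047
square_coaster [ 0.5274 -0.3609  0.2586] 0.09
lidded_jar [ 0.5248 -0.3632  0.0754] 0.263
spice_jar [ 0.5137 -0.4851  0.0276] 0.078
```

View pics/w8.png

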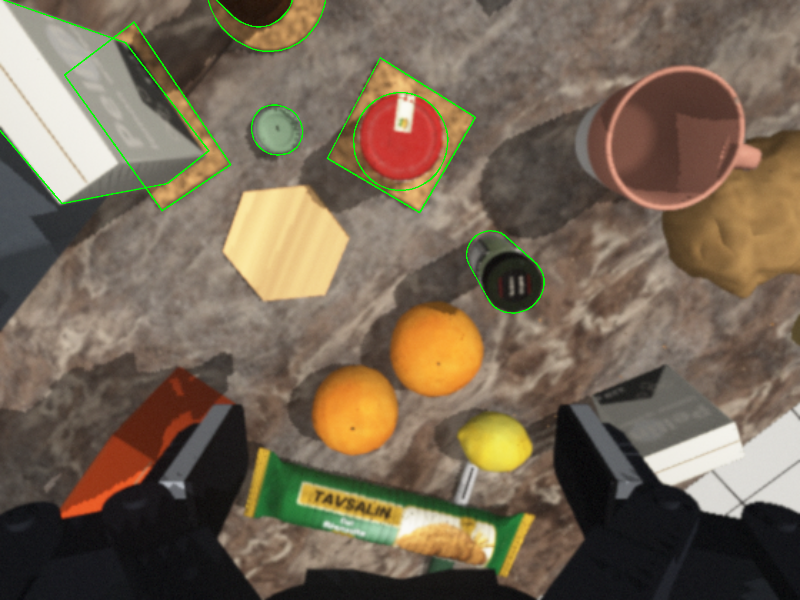

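The jar stands at (400,138) on the square coaster, the mill on the round one and the carton along the oblong one. All are within about 7 mm, and the bystanders haven't moved. I hand it in.

```bash
python3 -c "
from h import *
print(workorder.finish_job())"
```

```text
the job is handed in; nothing more can be done
None
```

I handed the job in at about 29 s with the mill on the round coaster, the jar on the square one and the carton lengthwise on the oblong one, each within about 7 mm of centre by the last camera fit; the spice jar and tealight had not moved, and the hand-in gave no verdict.

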